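# Load a pair of sample bottles and hang the carrier on the retort stand

### The arm

A 6-joint arm with a two-finger parallel gripper is mounted at the origin on the work surface. World frame = base frame: x ahead of the robot, y to its left, z up, the work surface at z = 0. Lengths are in m, angles in rad, forces in N, time in s.
With the tool pointing down it reaches from about 0.35 to 0.725 m from the base axis. Payload 6 kg.
Tool frame: the origin (TCP) lies on the centre line of the jaws, within the pads' length; the fingertips stand 17 mm ahead of it and the grasp point (between the pads) lies 2 mm behind it (r.tip_reach is the distance from the TCP to the fingertips, in m); z points along the fingers, y is the line along which they close (so a half turn about z gives the same grasp; the last joint's range is limited). The gripper opens to 85 mm and grips with 20 to 120 N. Pads are 22 mm wide; open, the fingers measure 114 mm over their backs; the gripper's body (76 mm by 85 mm) begins 54 mm behind the grasp point. The pads swing forward as they close: fully open they stand 13 mm farther back than shut.
Start: joints at [1.451, 0.04, 0.085, 0, -1.615, -0.334], TCP at [0.263, 0.539, 0.248] pointing down, gripper open.
Joint ranges: [-2.56, 2.56], [-1.29, 2.01], [-1.08, 1.49], [-3.29, 1.98], [-2.81, -0.18], [-2.99, 2.99]. Speed limits (rad/s): [2.57, 2.57, 3.01, 3.14, 3.14, 3.14].

### API

Orientations are given as a rotation vector (axis times angle).
In Python, from station import r gives the robot as it stands.
- The arm moves only by the shell command python3 -m inch 'ROWS' [FORCE]. ROWS is JSON, a list of rows, each a list of 3 entries, a list of its own where there are three numbers: the opening, from 0 (shut) to 1 (fully open), then the shift along the tool's x, y, z in cm, then the turn, a rotation vector about the tool's x, y, z in rad. A call has 1 to 10 rows; each row is the pose to reach, as a shift and turn from the pose commanded when the call began, along the tool's axes at that moment; what a row does not reach only later rows make up. A row lasts 1/10 s, in which the tool goes at most 50 mm and 8.59 degrees, less where a joint would pass 70% of its speed; a pose out of reach is approached as far as the arm can. A call with a gripper value outside its range is refused whole. The fingers move at their own pace and stop on an object; FORCE is the grip in N (left out, the last holds). Time passes only in rows, so rows that repeat a pose let the fingers close. It gives the time, the measured TCP pose, the force, the opening and the grip force at its end, in the units of the state.
- r.sense(): the state, without advancing time (a new reading comes with each control period).
- r.read_camera(name): name is "scene" or "top"; returns the picture (480x640x3 uint8, red, green, blue); there is no depth.
- r.get_calibration(name): a dict with "camera_matrix" (3x3 intrinsics, pixels), "distortion" ([k1, k2, p1, p2, k3] as OpenCV has them; the pictures are not rectified), "camera_from_world" (4x4, takes a point from world to camera coordinates). Camera axes: x right, y up, looking along -z (the intrinsics and any distortion apply to the point x, -y, -z); pixel columns grow to the right and rows downward; lengths in m; the calibration is good to about 2 mm. A picture is of the moment at which its call begins. get_calibration takes no time and is no camera call.
- r.close_job(): hands the job in; it is judged then, once.
Trained networks look in the newest picture that a camera, given by its name, has taken for a name from the list of things; names that differ only in an ending like _2 or _b are one class to them, and where a whole thing is asked for, a point or a joint stands for the part that bears it (a point fixed in the world has none). Each returns a list of dicts, best first, with "p" (0 to 1); they miss things now and then, are a little off and sometimes report something else, mostly with a low value. They report only what shows in the picture. A call takes as long as a camera call. They do not tell look-alikes from the thing itself.
- r.regions_of(target, camera): "mask" (480x640 bool, what is visible of it) and "box" ([left, top, width, height] in pixels, round what is visible of it).
The state is a dict: "t": time; "q": joint angles; "dq": joint speeds; "joint_torque": joint torques, N m; "tcp_pos": TCP position; "tcp_rot": TCP orientation; "wrist_force": force on the tool from outside, world axes, zero at the start; "ft_torque": the same for the moment, N m; "gripper_width": opening from 0.0 (shut) to 1.0 (fully open); "grip_force": force on a finger pad.
Only numpy, scipy, OpenCV 4.12 (cv2) and the standard library are available. Lean on these libraries where they do the work, as an engineer would, in place of code of your own. Each camera call takes 0.05 s, during which the arm holds its last target. There are 200 camera calls.

### The job

Take the two orange-capped bottles off the stirrer plate together in one grasp and set them down as a pair, fully home in the empty slot of the blue carrier. Then hang the loaded carrier by its bail handle on the hook of the retort stand, gently and without ramming the hook, so that it hangs level and at rest with all four bottles still in their slots. Leave the other things on the bench where they are.

Things in the scene. Friction and masses are not known exactly. Their poses are not given: they have to be found in the camera images.
- bottle_a: Orange-capped, pale square-section bottle, body 24 x 24 mm and 58 mm tall, with a round cap of 19 mm diameter on top (67 mm overall); about 45 g. Origin at the centre of its underside, z up, x and y across its flat sides. It stands upright on the stirrer plate beside bottle_b, flat sides parallel, the centres 26 to 27 mm apart along its own y.
- bottle_b: Orange-capped, pale square-section bottle, body 24 x 24 mm and 58 mm tall, with a round cap of 19 mm diameter on top (67 mm overall); about 45 g. Origin at the centre of its underside, z up, x and y across its flat sides. The twin of bottle_a, standing at its +y side, a gap of 2 to 3 mm between them; together they are about 51 mm wide, 48 mm when pressed together.
- ref_a: White-capped amber square-section bottle, body 24 x 24 mm and 58 mm tall, with a round cap of 19 mm diameter on top (67 mm overall); about 45 g. Origin at the centre of its underside, z up, x and y across its flat sides. Already in the carrier's other slot; it stays there.
- ref_b: White-capped amber square-section bottle, body 24 x 24 mm and 58 mm tall, with a round cap of 19 mm diameter on top (67 mm overall); about 45 g. Origin at the centre of its underside, z up, x and y across its flat sides. Already in the carrier's other slot; it stays there.
- carrier: Loose blue plastic carrier, about 340 g empty: base 170 (x) x 136 (y) x 6 mm with two slots centred at x = -65 mm (empty) and x = +65 mm (amber bottles); slot walls 4 mm thick, tops 25 mm above the underside. A rigid aluminium bail stands over the middle, along y: uprights at y = +-62 mm (10 mm in x, 6 mm thick) joined by a straight level bar. Origin at the centre of the underside, z up.
- carrier_bail (a point): Middle of the bail's bar, 125 mm above the carrier's underside; axes as the carrier's. The bar runs along y, free over 118 mm, 8 mm wide in x, 10 mm tall (bottom at 120 mm). It can be gripped beside its middle while the hook takes the middle; it hangs level only if the hook carries it near the middle.
- carrier_slot (a point): Centre of the floor of the empty slot, 6 mm above the carrier's underside; axes as the carrier's. The slot is 30 mm in x by 54 mm in y and 19 mm deep: it takes the pair side by side along y, standing upright, 3 mm free all round.
- stirrer: Fixed magnetic stirrer, 150 (x) x 160 (y) mm, its flat white plate 85 mm above the table. Origin at the centre of its underside, x away from its control panel.
- stand: Fixed steel retort stand with a hook. Origin on the table straight below the hook's cradle, z up, x level from the hook's tip towards the post. The hook points to -x at y = 0. Its height is set by a clamp and differs each time: the upper side of its level bar is 200 to 280 mm above the table, not given by this pose; see it or feel for it. The clamp does not slip under ordinary pushes.
- stand_top (a point): Top of the stand's post, 320 mm above the table; axes as the stand's, 140 mm from the cradle in x. Post 12 mm thick on a base 110 (x) x 150 (y) x 12 mm. On the post an orange clamp block, 34 mm wide, thumb screw out to y = +53 mm. The hook: round level bar, 9 mm thick, from the clamp to the stand's x = -22 mm, where it turns up (9 mm thick, top 17.5 mm above the bar's upper side).
- beaker: Bystander: a small open glass beaker, 56 mm across, 60 mm tall, loose; origin at the centre of its underside.
- jar: Bystander: a jar with a black lid, 52 mm across, 65 mm tall, loose; origin at the centre of its underside.
- tipbox: Bystander: a small plain orange plastic box, 50 x 50 x 45 mm, loose; origin at the centre of its underside.
- weight: Bystander: a brass calibration weight, 40 mm across, 40 mm tall, loose; origin at the centre of its underside.
- carton: Bystander: a small white carton, 70 x 60 x 80 mm, loose; origin at the centre of its underside.
Not all that is in view belongs to the job. Leave any purple or red look-alike of the bottle_b alone.

How it is judged:
By the outcome, as a careful person would: the job done as asked, in the order asked, and still so for the second after the job is handed in, with the robot touching nothing.
It also fails if it takes over 72 s, if anything falls off the work surface, if the arm or the gripper's body presses on something with over 40 N, if the wrist force passes 120 N, or if a joint passes its speed limit or range.

## Working session

There is one attempt and no reset: what is moved stays moved. The work goes in short steps, Python scripts to look and compute and a shell command to move; the robot and the scene stay as the last step left them, time stands still between calls to the robot, and variables do not carry over. Pictures are saved under pics/ and viewed, at most 10 in all, crops included, and the job is handed in when it is done.

```bash
mkdir -p pics; ls; python3 - <<'E'
from station import r
import cv2,numpy as np
for n in("scene","top"):
    im=r.read_camera(n); cv2.imwrite(f"pics/{n}0.png",im[:,:,::-1])
    c=r.get_calibration(n); print(n,np.round(c["camera_matrix"],1).tolist(),np.round(c["distortion"],3),np.round(c["camera_from_world"],3).tolist())
s=r.sense();print(s["t"],s["tcp_pos"],s["tcp_rot"],s["wrist_force"],r.tip_reach)
E
```

```text
pics
scene [[584.7, 0.0, 325.7], [0.0, 584.7, 242.6], [0.0, 0.0, 1.0]] [-0.03  0.    0.    0.    0.  ] [[-0.664, 0.747, -0.009, 0.348], [-0.446, -0.388, 0.806, 0.093], [0.599, 0.54, 0.591, -1.715], [0.0, 0.0, 0.0, 1.0]]
top [[614.1, 0.0, 323.0], [0.0, 614.1, 227.1], [0.0, 0.0, 1.0]] [-0.054  0.     0.     0.     0.   ] [[-0.023, -1.0, -0.011, 0.057], [0.98, -0.025, 0.197, -0.58], [-0.197, -0.007, 0.98, -1.66], [0.0, 0.0, 0.0, 1.0]]
0.1 [0.26285453 0.53907775 0.24738435] [ 3.05955816e+00 -7.06433803e-01 -3.59715733e-04] [-0.10686815 -0.04623257  0.11675426] 0.017
```

View pics/scene0.png

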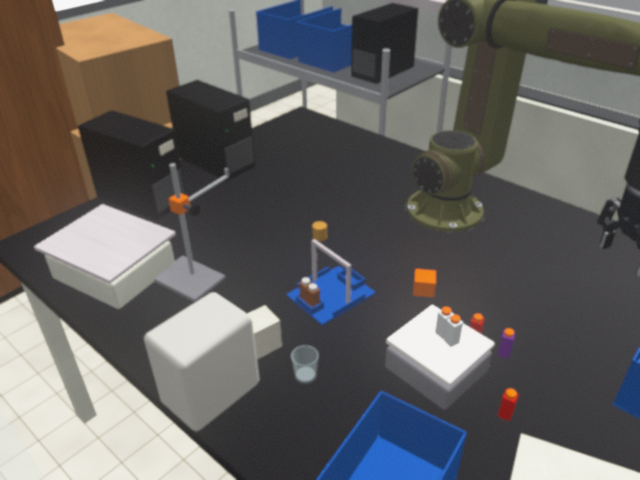

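View pics/top0.png

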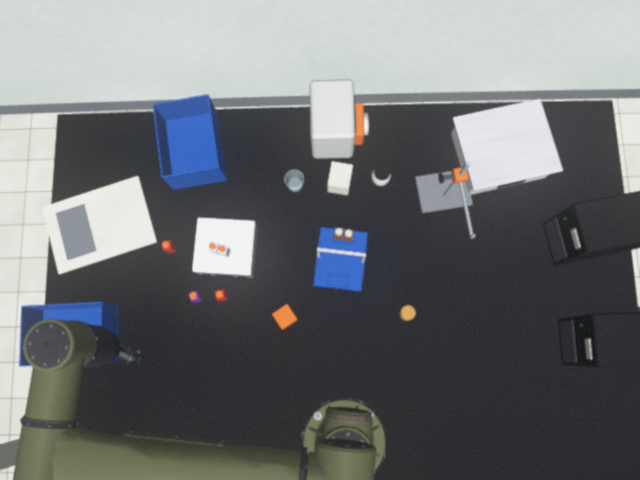

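The scene view shows the stand hook at about (227,170), carrier (330,285) and the orange-capped pair (450,320). The top view shows the pair at (219,249), carrier (341,258) and hook tip (472,236). Next I'll zoom in.

```bash
cat > h.py <<'E'
from station import r
import cv2,numpy as np
from scipy.spatial.transform import Rotation as R
from scipy.optimize import least_squares
F=np.diag([1,-1,-1.])
def cal(n):
    c=r.get_calibration(n);M=F@np.array(c["camera_from_world"])[:3]
    return np.array(c["camera_matrix"]),np.array(c["distortion"]),M
def proj(n,P):
    K,D,M=cal(n);P=np.atleast_2d(np.asarray(P,float))
    return cv2.projectPoints(P,cv2.Rodrigues(M[:,:3])[0],M[:,3],K,D)[0][:,0]
def ray(n,uv):
    K,D,M=cal(n);u=cv2.undistortPoints(np.array([[uv]],float),K,D)[0,0]
    return -M[:,:3].T@M[:,3],M[:,:3].T@np.array([u[0],u[1],1])
def onz(n,uv,z):
    o,d=ray(n,uv);return o+d*(z-o[2])/d[2]
def tri(uvs):  # dict cam->uv
    return least_squares(lambda p:np.concatenate([proj(n,p)[0]-np.array(u) for n,u in uvs.items()]),[.5,0,.1])
def tcp():
    s=r.sense();return np.array(s["tcp_pos"]),R.from_rotvec(s["tcp_rot"])
def go(p,yaw):
    """shift (cm) and turn (rotvec) in tool axes to reach pos p, pointing down with tool y at world angle yaw"""
    c,Rc=tcp();y=np.array([np.cos(yaw),np.sin(yaw),0]);z=np.array([0,0,-1.])
    T=R.from_matrix(np.c_[np.cross(y,z),y,z])
    return np.round(Rc.inv().apply(np.array(p)-c)*100,2),np.round((Rc.inv()*T).as_rotvec(),3)
def tile(n,im,x,y,w,h,W=400,H=300):
    return cv2.resize(im[y:y+h,x:x+w,::-1],(W,H),interpolation=cv2.INTER_CUBIC)
E
python3 - <<'E'
from h import *
a=r.read_camera("top");b=r.read_camera("scene")
m=np.vstack([np.hstack([tile(0,a,184,204,80,60),tile(0,a,296,213,100,75)]),np.hstack([tile(0,b,270,222,120,90),tile(0,b,380,290,120,90)])])
cv2.imwrite("pics/m1.png",m)
m=np.vstack([np.hstack([tile(0,a,410,140,120,90),tile(0,a,440,190,60,60*3//4)]),np.hstack([tile(0,b,150,150,120,90),tile(0,b,150,220,120,90)])])
cv2.imwrite("pics/m2.png",m)
E
```

```text
(no output)
```

View pics/m1.png

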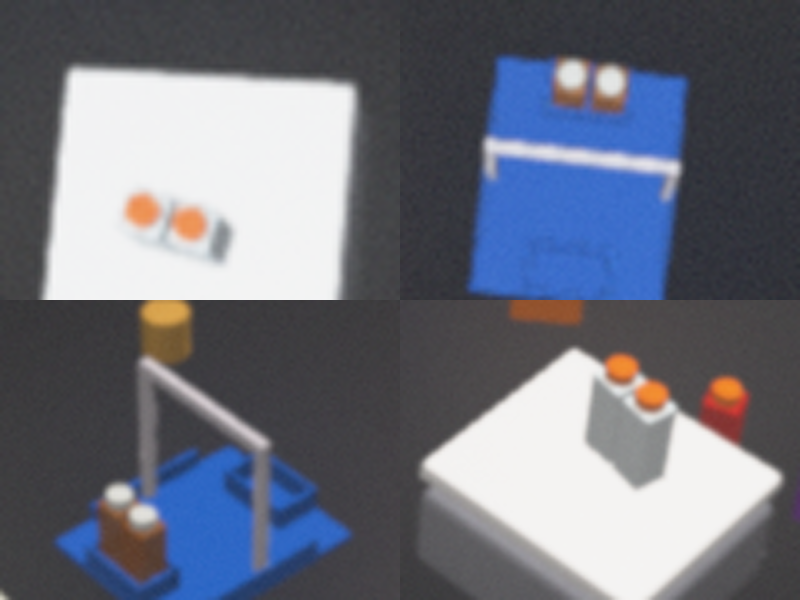

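View pics/m2.png

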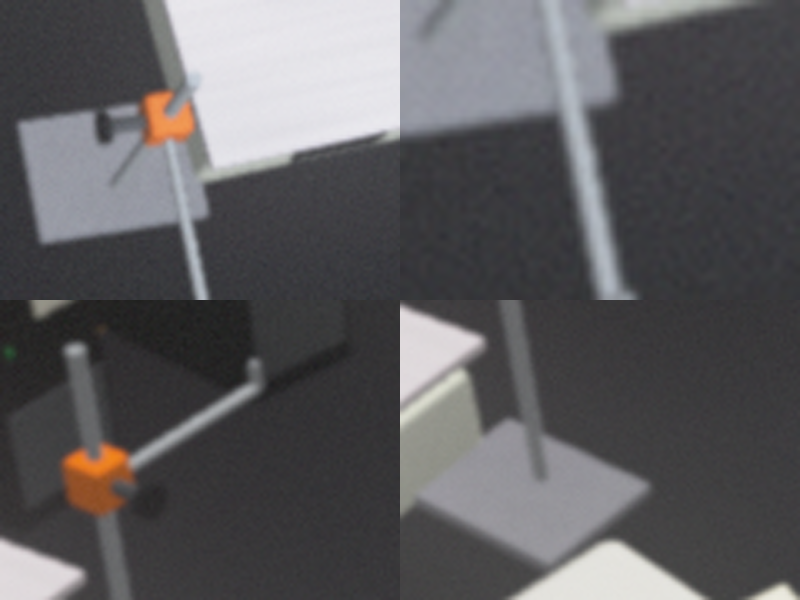

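The first montage puts the top-view caps at (212.6,246) and (222,248.8), the bail ends at (318,249.5) and (366,254.5), and the empty slot on the robot side. In the second, the scene-view hook tip is at (226,169) and the post top at (173,165); the top-view post top is at (468,163). Now I'll fit the models.

```bash
cat > fit.py <<'E'
from h import *
def fit(model,obs,x0):
    f=lambda q:np.concatenate([(proj(n,model(q,np.array(p)))[0]-np.array(u)) for n,p,u in obs])
    s=least_squares(f,x0,loss="soft_l1");return s.x,np.round(f(s.x).reshape(-1,2),1).tolist()
def planar(q,p):
    c,s=np.cos(q[2]),np.sin(q[2]);return [q[0]+c*p[0]-s*p[1],q[1]+s*p[0]+c*p[1],p[2]]
E
python3 - <<'E'
from fit import *
for n in({"top":(212.6,246),"scene":(446.6,310.1)},{"top":(222,248.8),"scene":(455.6,318.2)}):
    s=tri(n);print("cap",s.x,np.round(s.fun,1),[onz(k,u,.152)[:2].round(4) for k,u in n.items()])
o=[("top",(0,.065,.13),(318,249.5)),("top",(0,-.065,.13),(366,254.5)),("scene",(0,-.065,.13),(313.5,240)),("scene",(0,.065,.13),(350.1,265.2)),
("top",(.085,.068,.006),(320.5,227.2)),("top",(.085,-.068,.006),(367.7,232)),("top",(-.085,.068,.006),(313.5,285.5)),("top",(-.085,-.068,.006),(362,288))]
print("carrier",fit(planar,o,[.5,0,0]))
o=[("top",(.14,0,.32),(467.9,163.4)),("scene",(.14,0,.32),(172.8,165)),("top",(-.022,0,.0175),(472,236)),("scene",(-.022,0,.0175),(226.2,168.6))]
print("stand",fit(lambda q,p:planar(q,p if p[2]>.1 else p+[0,0,q[3]]),o,[.6,-.3,0,.24]))
a=r.read_camera("top");cv2.imwrite("pics/hk.png",cv2.resize(a[215:250,450:490,::-1],(800,600),interpolation=cv2.INTER_CUBIC))
E
```

```text
cap [0.52220795 0.32231147 0.16630308] [ 3.7 -2.1  3.1  0.2] [array([0.5193, 0.3348]), array([0.5115, 0.3103])]
cap [0.50797676 0.32322169 0.13619024] [-4.   2.3 -3.4 -0.2] [array([0.5112, 0.3098]), array([0.5197, 0.3359])]
carrier (array([ 0.49870865, -0.00517988, -0.13111114]), [[-0.6, -0.2], [0.1, -0.0], [-1.0, 0.1], [-0.3, 0.6], [-0.0, 0.0], [-0.3, 0.1], [0.4, 0.3], [-0.2, 2.9]])
stand (array([ 0.53710338, -0.32769965,  0.11121438,  0.22000644]), [[0.2, 0.2], [0.0, 0.6], [0.6, -0.7], [1.0, 0.2]])
```

View pics/hk.png

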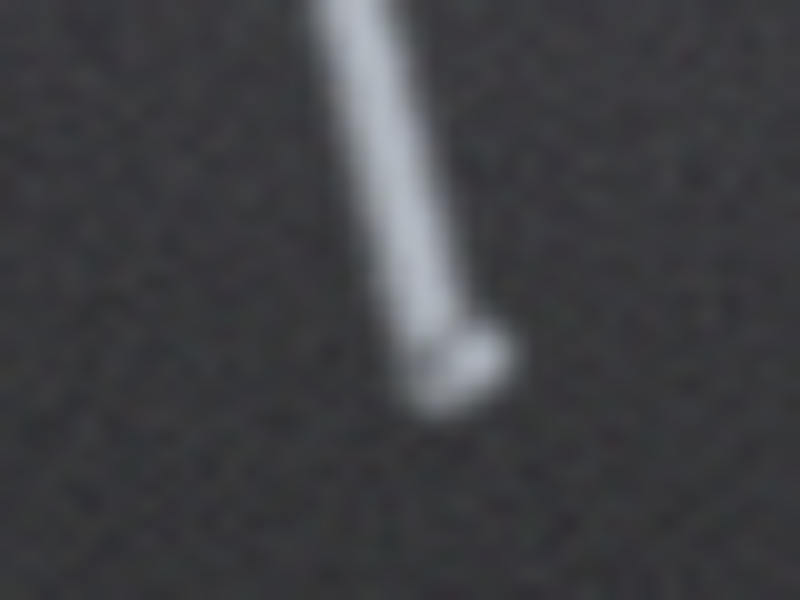

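The hook tip is at about (473.8,235.7) in the top view, the bend at (472,238.4) and the bar centreline passes (467.7,216.2). The scene cap order was swapped; correctly matched, the two cameras agree to about 1 mm. I'll refine the fit and plan the grasp.

```bash
python3 - <<'E'
from fit import *
o=[("top",(0,.065,.13),(318,249.5)),("top",(0,-.065,.13),(366,254.5)),("scene",(0,-.065,.13),(313.5,240)),("scene",(0,.065,.13),(350.1,265.2)),
("top",(.085,.068,.006),(320.5,227.2)),("top",(.085,-.068,.006),(367.7,232)),("top",(-.085,.068,.006),(313.5,285.5)),("scene",(.085,-.068,.006),(286.5,294.6)),("scene",(-.085,.068,.006),(375.3,292.2))]
print("carrier",fit(planar,o,[.5,0,0]))
o=[("top",(.14,0,.32),(467.9,163.4)),("scene",(.14,0,.32),(172.8,165)),("top",(-.022,0,.0175),(473.8,235.7)),("scene",(-.022,0,.0175),(226.2,168.6)),("top",(-.022,0,-.0045),(472,238.4)),("scene",(-.022,0,-.0045),(227.4,175.5))]
print("stand",fit(lambda q,p:planar(q,p if p[2]>.1 else p+[0,0,q[3]]),o,[.6,-.3,0,.24]))
y=np.pi/2-.31
for yy in(y,y-np.pi):print(go([.5154,.3227,.22],yy))
s=r.sense();print(s["t"],s["q"],s["gripper_width"])
E
```

```text
carrier (array([ 0.49826714, -0.00493791, -0.13714422]), [[-0.7, -0.1], [-0.0, 0.3], [-0.7, -0.0], [-0.2, 0.6], [0.1, 0.1], [-0.2, 0.4], [0.2, 0.3], [-0.5, -0.1], [0.5, -0.2]])
stand (array([ 0.536322  , -0.33081597,  0.1301593 ,  0.21972912]), [[0.4, 0.7], [0.3, 0.3], [0.2, -0.2], [0.3, -0.3], [-0.0, -1.3], [0.0, 0.6]])
(array([32.18,  8.38,  2.79]), array([-0.000e+00, -1.000e-03,  2.998e+00]))
(array([32.18,  8.38,  2.79]), array([ 0.001, -0.   , -0.144]))
0.25 [ 1.45066501e+00  4.05373614e-02  8.43336527e-02 -1.78571516e-04
 -1.61551055e+00 -3.33676001e-01] 1.0005794867554703
```

```bash
python3 -m inch '[[1,[4,1,0.5],[0,0,-0.02]],[1,[8,2,1],[0,0,-0.04]],[1,[12,3,1.2],[0,0,-0.06]],[1,[16,4,1.5],[0,0,-0.08]],[1,[20,5.2,2],[0,0,-0.1]],[1,[24,6.2,2.3],[0,0,-0.12]],[1,[28,7.3,2.6],[0,0,-0.144]],[1,[31,8.1,2.8],[0,0,-0.144]],[1,[32.2,8.4,2.8],[0,0,-0.144]],[1,[32.2,8.4,2.8],[0,0,-0.144]]]'; python3 - <<'E'
from h import *
a=r.read_camera("top");b=r.read_camera("scene")
cv2.imwrite("pics/p1.png",np.hstack([tile(0,a,184,194,100,100,400,400),tile(0,b,390,240,120,120,400,400)]))
print(go([.5154,.3227,.125],np.pi/2-.31-np.pi),r.sense()["q"].round(2))
E
```

```text
t: 1.25
tcp_pos: [0.5165, 0.3215, 0.2199]
tcp_rot: [3.103, -0.488, -0.001]
wrist_force: [-0.1, 1.1, 0.3]
gripper_width: 1.0
grip_force: 0.0
(array([0.02, 0.02, 9.52]), array([0., 0., 0.])) [ 0.89  0.06  0.06 -0.   -1.57  0.37]
```

View pics/p1.png

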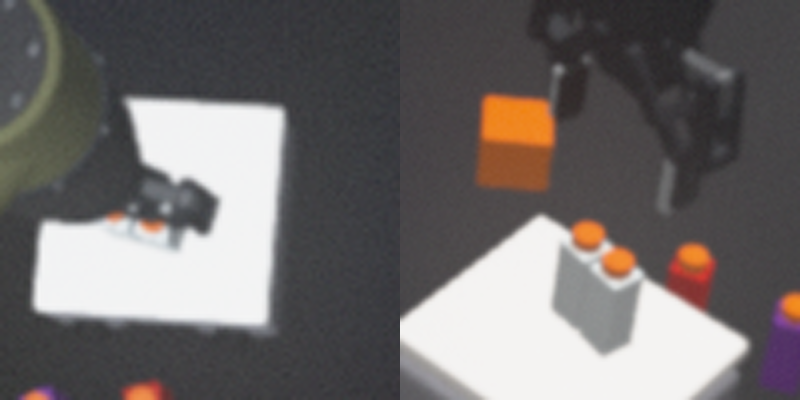

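The gripper hovers over the pair with the jaw line along it, so I'm descending and grasping.

```bash
python3 -m inch '[[1,[0,0,3],[0,0,0]],[1,[0,0,6],[0,0,0]],[1,[0,0,8],[0,0,0]],[1,[0,0,9],[0,0,0]],[1,[0,0,9.5],[0,0,0]],[1,[0,0,9.5],[0,0,0]]]' && python3 -m inch '[[0.4,[0,0,0],[0,0,0]],[0.4,[0,0,0],[0,0,0]],[0.4,[0,0,0],[0,0,0]],[0.4,[0,0,0],[0,0,0]],[0.4,[0,0,0],[0,0,0]],[0.4,[0,0,0],[0,0,0]],[0.4,[0,0,0],[0,0,0]],[0.4,[0,0,0],[0,0,0]]]' 40; python3 - <<'E'
from h import *
b=r.read_camera("scene")
cv2.imwrite("pics/p2.png",tile(0,b,390,240,120,120,400,400))
E
```

```text
t: 1.95
tcp_pos: [0.5154, 0.3232, 0.1257]
tcp_rot: [-3.104, 0.483, -0.001]
wrist_force: [-0.4, 0.9, 0.2]
gripper_width: 1.0
grip_force: 0.0
t: 2.75
tcp_pos: [0.5161, 0.3229, 0.1265]
tcp_rot: [-3.103, 0.484, -0.002]
wrist_force: [0.5, 0.8, 4.9]
gripper_width: 0.556
grip_force: 42.3
```

View pics/p2.png

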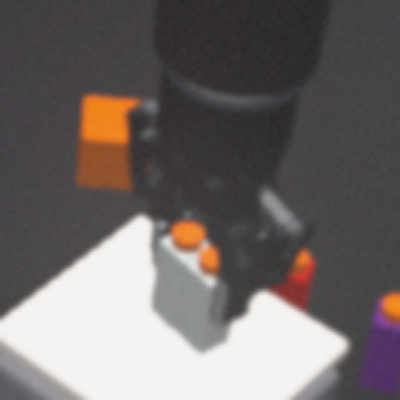

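```bash
python3 -m inch '[[0.4,[0,0,-1],[0,0,0]],[0.4,[0,0,-4],[0,0,0]],[0.4,[0,0,-7],[0,0,0]],[0.4,[0,0,-9],[0,0,0]],[0.4,[0,0,-9.5],[0,0,0]],[0.4,[0,0,-9.5],[0,0,0]]]'; python3 - <<'E'
from h import *
print(go([.4339,.004,.22],np.pi/2-.137-np.pi),r.sense()["q"].round(2))
E
```

```text
t: 3.4
tcp_pos: [0.5155, 0.3227, 0.2203]
tcp_rot: [-3.104, 0.485, 0.0]
wrist_force: [-0.1, -0.1, -1.1]
gripper_width: 0.559
grip_force: 41.5
(array([1.940e+00, 3.284e+01, 2.000e-02]), array([-0.   ,  0.   , -0.173])) [ 0.89  0.06  0.06 -0.   -1.57  0.37]
```

```bash
python3 -m inch '[[0.4,[0.2,3,0],[0,0,0]],[0.4,[0.4,7,0],[0,0,-0.04]],[0.4,[0.7,11,0],[0,0,-0.08]],[0.4,[1,15,0],[0,0,-0.12]],[0.4,[1.2,19,0],[0,0,-0.173]],[0.4,[1.4,23,0],[0,0,-0.173]],[0.4,[1.6,27,0],[0,0,-0.173]],[0.4,[1.8,30,0],[0,0,-0.173]],[0.4,[1.9,32,0],[0,0,-0.173]],[0.4,[1.9,32.8,0],[0,0,-0.173]]]' && python3 -m inch '[[0.4,[0,0,0],[0,0,0]],[0.4,[0,0,0],[0,0,0]]]'; python3 - <<'E'
from h import *
a=r.read_camera("top");b=r.read_camera("scene")
cv2.imwrite("pics/p3.png",np.hstack([tile(0,a,290,200,100,100,400,400),tile(0,b,270,190,120,120,400,400)]))
print(go([.4339,.004,.22],np.pi/2-.137-np.pi),r.sense()["q"].round(2))
# cap pixels, scene
hsv=cv2.cvtColor(b,cv2.COLOR_RGB2HSV)
E
```

```text
t: 4.4
tcp_pos: [0.4327, 0.0029, 0.2187]
tcp_rot: [3.133, -0.217, -0.003]
wrist_force: [0.8, 0.7, -1.6]
gripper_width: 0.553
grip_force: 41.6
t: 4.6
tcp_pos: [0.4336, 0.0049, 0.2194]
tcp_rot: [3.134, -0.214, -0.002]
wrist_force: [1.0, -0.1, -1.0]
gripper_width: 0.557
grip_force: 41.6
(array([ 0.03,  0.11, -0.03]), array([0.   , 0.001, 0.001])) [ 0.48 -0.42 -0.37 -0.   -1.63  0.95]
```

View pics/p3.png

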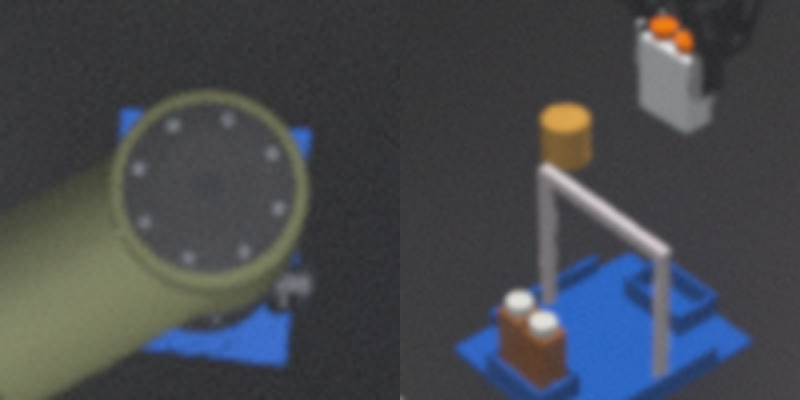

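```bash
python3 - <<'E'
from fit import *
p,_=tcp()
for s in((.012,.024),(.012,-.024),(-.012,.024)):
    print("bot",proj("scene",planar([p[0],p[1],-.137],[*s,p[2]-.041])).round(1))
for s in((.019,.031),(.019,-.031),(-.019,.031),(-.019,-.031)):
    print("slot",s,proj("scene",planar([.4983,-.0049,-.137],[s[0]-.065,s[1],.025])).round(1))
E
```

```text
bot [[355.8 231.1]]
bot [[341.7 222.1]]
bot [[363.5 227.1]]
slot (0.019, 0.031) [[353.8 285.5]]
slot (0.019, -0.031) [[336.8 273.2]]
slot (-0.019, 0.031) [[365.2 278.8]]
slot (-0.019, -0.031) [[348.1 266.9]]
```

Bottle and slot corners match the model to within 1–2 px. I'm descending to just above the slot walls, then going in slowly.

```bash
python3 -m inch '[[0.4,[0,-0.1,3],[0,0,0]],[0.4,[0,-0.1,6],[0,0,0]],[0.4,[0,-0.1,9],[0,0,0]],[0.4,[0,-0.1,12],[0,0,0]],[0.4,[0,-0.1,13.5],[0,0,0]],[0.4,[0,-0.1,14.5],[0,0,0]],[0.4,[0,-0.1,14.5],[0,0,0]]]' && python3 -m inch '[[0.4,[0,0,0.2],[0,0,0]],[0.4,[0,0,0.4],[0,0,0]],[0.4,[0,0,0.6],[0,0,0]],[0.4,[0,0,0.8],[0,0,0]],[0.4,[0,0,1],[0,0,0]],[0.4,[0,0,1],[0,0,0]],[0.4,[0,0,1],[0,0,0]]]'; python3 - <<'E'
from h import *
print(go([.4339,.004,.22],np.pi/2-.137-np.pi))
b=r.read_camera("scene")
cv2.imwrite("pics/p4.png",tile(0,b,290,215,100,75,800,600))
E
```

```text
t: 5.4
tcp_pos: [0.4336, 0.0055, 0.0747]
tcp_rot: [3.133, -0.214, -0.002]
wrist_force: [-0.3, 0.6, -1.2]
gripper_width: 0.555
grip_force: 41.6
t: 6.1
tcp_pos: [0.4338, 0.0054, 0.0653]
tcp_rot: [3.134, -0.215, -0.0]
wrist_force: [-0.6, -0.1, -0.7]
gripper_width: 0.557
grip_force: 41.6
(array([  0.03,   0.14, -15.47]), array([ 0., -0.,  0.]))
```

View pics/p4.png

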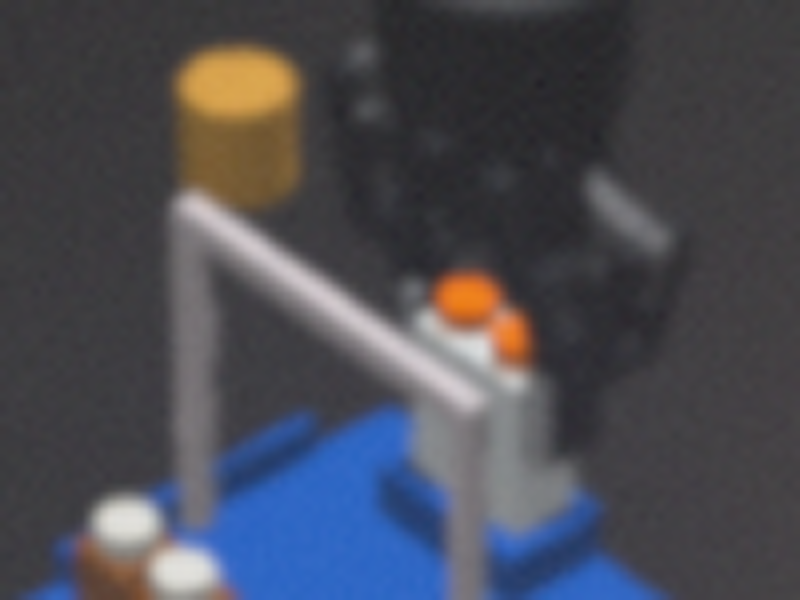

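The pair's lower edge at about (515,530) in the crop sits inside the slot rim. I'll lower it home with a 1 mm correction along y.

```bash
python3 -m inch '[[0.4,[0,0.1,0],[0,0,0]],[0.4,[0,0.1,0.3],[0,0,0]],[0.4,[0,0.1,0.6],[0,0,0]],[0.4,[0,0.1,0.9],[0,0,0]],[0.4,[0,0.1,1.2],[0,0,0]],[0.4,[0,0.1,1.4],[0,0,0]],[0.4,[0,0.1,1.5],[0,0,0]],[0.4,[0,0.1,1.5],[0,0,0]]]'
```

```text
t: 6.95
tcp_pos: [0.4336, 0.0044, 0.0501]
tcp_rot: [3.134, -0.215, -0.0]
wrist_force: [-0.1, 0.3, -1.0]
gripper_width: 0.553
grip_force: 41.6
```

```bash
python3 -m inch '[[0.4,[0,0,0.1],[0,0,0]],[0.4,[0,0,0.2],[0,0,0]],[0.4,[0,0,0.3],[0,0,0]],[0.4,[0,0,0.3],[0,0,0]]]'
```

```text
t: 7.35
tcp_pos: [0.4338, 0.0044, 0.0475]
tcp_rot: [3.134, -0.215, 0.0]
wrist_force: [-0.1, -0.6, -0.1]
gripper_width: 0.552
grip_force: 41.8
```

```bash
python3 -m inch '[[0.4,[0,0,0.1],[0,0,0]],[0.4,[0,0,0.1],[0,0,0]]]';python3 -m inch '[[0.4,[0,0,0.1],[0,0,0]],[0.4,[0,0,0.1],[0,0,0]]]'
```

```text
t: 7.55
tcp_pos: [0.4339, 0.0044, 0.0475]
tcp_rot: [3.134, -0.214, 0.001]
wrist_force: [-4.1, 0.6, 6.6]
gripper_width: 0.557
grip_force: 42.9
t: 7.75
tcp_pos: [0.434, 0.0044, 0.0474]
tcp_rot: [3.134, -0.214, 0.001]
wrist_force: [-7.6, 1.1, 13.7]
gripper_width: 0.555
grip_force: 43.9
```

Contact came at the expected height, so the pair is on the slot floor. Releasing and rising.

```bash
python3 -m inch '[[0.8,[0,0,-0.2],[0,0,0]],[0.8,[0,0,-0.2],[0,0,0]],[0.8,[0,0,-0.2],[0,0,0]],[0.8,[0,0,-0.2],[0,0,0]],[0.8,[0,0,-0.2],[0,0,0]]]'; python3 -m inch '[[0.8,[0,0,-1],[0,0,0]],[0.8,[0,0,-3],[0,0,0]],[0.8,[0,0,-6],[0,0,0]],[0.8,[0,0,-10],[0,0,0]],[0.8,[0,0,-14],[0,0,0]],[0.8,[0,0,-18],[0,0,0]],[0.8,[0,0,-20],[0,0,0]],[0.8,[0,0,-20],[0,0,0]]]'; python3 - <<'E'
from fit import *
c=[.4983,-.0049,-.137]
for sgn in(1,-1):
  for k in(0,np.pi):
    print(sgn,k,go(planar(c,np.array([0,sgn*.027,.19])),c[2]+k))
print(r.sense()["q"].round(2))
S=[.5363,-.3308,.130]
for sgn in(1,-1):print(planar(S,np.array([0,sgn*.027,0])))
b=r.read_camera("scene");cv2.imwrite("pics/x.png",b[:,:,::-1])
# orange caps in carrier area
m=cv2.inRange(cv2.cvtColor(b,cv2.COLOR_RGB2HSV),(5,170,150),(15,255,255));m[:,:290]=0;m[:,400:]=0
n,l,st,ct=cv2.connectedComponentsWithStats(m);print(st[1:].tolist(),ct[1:].round(1).tolist())
for y in(.013,-.013):print(proj("scene",planar(c,np.array([-.065,y,.073]))).round(1),proj("scene",planar(c,np.array([-.065,y,.069]))).round(1))
E
```

```text
t: 8.25
tcp_pos: [0.4336, 0.0043, 0.0471]
tcp_rot: [3.134, -0.215, -0.0]
wrist_force: [-0.1, -0.5, -0.2]
gripper_width: 0.801
grip_force: 0.0
t: 9.05
tcp_pos: [0.4348, 0.0044, 0.2518]
tcp_rot: [-3.132, 0.215, -0.01]
wrist_force: [-0.1, 0.5, -0.6]
gripper_width: 0.799
grip_force: 0.0
1 0 (array([ 6.38, -2.63,  6.23]), array([ 0.003, -0.007, -1.571]))
1 3.141592653589793 (array([ 6.38, -2.63,  6.23]), array([-0.007, -0.003,  1.571]))
-1 0 (array([6.38, 2.77, 6.21]), array([ 0.003, -0.007, -1.571]))
-1 3.141592653589793 (array([6.38, 2.77, 6.21]), array([-0.007, -0.003,  1.571]))
[ 0.48 -0.42 -0.31  0.   -1.68  0.95]
[np.float64(0.5327998781492682), np.float64(-0.3040278288697007), np.float64(0.0)]
[np.float64(0.5398001218507318), np.float64(-0.35757217113029927), np.float64(0.0)]
[[344, 255, 8, 6, 30], [352, 260, 6, 6, 27]] [[347.6, 257.5], [354.7, 262.3]]
[[354.9 263.1]] [[354.9 264.4]]
[[347.6 258.1]] [[347.6 259.4]]
```

The caps sit where the model puts a fully home pair. Next I rotate the jaws a quarter turn and go over the bail, 26 mm to +y of its middle.

```bash
python3 -m inch '[[0.6,[1,-0.4,0],[0,0,0.14]],[0.6,[2,-0.8,0],[0,0,0.28]],[0.6,[3,-1.2,0],[0,0,0.42]],[0.6,[4,-1.6,0],[0,0,0.56]],[0.6,[5,-2,0],[0,0,0.7]],[0.6,[6,-2.6,0],[0,0,0.84]],[0.6,[6.4,-2.6,0],[0,0,0.98]],[0.6,[6.4,-2.6,0],[0,0,1.12]],[0.6,[6.4,-2.6,0],[0,0,1.26]],[0.6,[6.4,-2.6,0],[0,0,1.4]]]'; python3 - <<'E'
from fit import *
c=[.4983,-.0049,-.137]
print(go(planar(c,np.array([0,.026,.17])),c[2]+np.pi),r.sense()["q"].round(2))
E
```

```text
t: 10.1
tcp_pos: [0.5002, 0.0214, 0.2459]
tcp_rot: [2.251, -2.188, -0.002]
wrist_force: [0.3, 0.4, 0.8]
gripper_width: 0.599
grip_force: 0.0
(array([ 0.05, -0.19,  7.59]), array([ 0.002, -0.001,  0.165])) [ 0.45 -0.22 -0.17 -0.   -1.63 -0.42]
```

```bash
python3 -m inch '[[0.6,[0,-0.2,1],[0,0,0.1]],[0.6,[0,-0.2,3],[0,0,0.165]],[0.6,[0,-0.2,5],[0,0,0.165]],[0.6,[0,-0.2,6.5],[0,0,0.165]],[0.6,[0,-0.2,7.5],[0,0,0.165]],[0.6,[0,-0.2,7.5],[0,0,0.165]],[0.6,[0,-0.2,7.5],[0,0,0.165]]]'; python3 - <<'E'
from fit import *
c=[.4983,-.0049,-.137]
print(go(planar(c,np.array([0,.026,.1225])),c[2]+np.pi),r.sense()["q"].round(2))
E
```

```text
t: 10.8
tcp_pos: [0.5028, 0.0214, 0.1729]
tcp_rot: [-2.071, 2.362, -0.001]
wrist_force: [0.5, 0.1, 0.7]
gripper_width: 0.597
grip_force: 0.0
(array([0.07, 0.09, 5.04]), array([-0.001, -0.   ,  0.006])) [ 0.44 -0.22 -0.29  0.   -1.49 -0.58]
```

```bash
python3 -m inch '[[0.6,[0,0.1,1.5],[0,0,0]],[0.6,[0,0.1,3],[0,0,0]],[0.6,[0,0.1,4],[0,0,0]],[0.6,[0,0.1,4.7],[0,0,0]],[0.6,[0,0.1,5],[0,0,0]],[0.6,[0,0.1,5],[0,0,0]]]' && python3 -m inch '[[0.3,[0,0,0],[0,0,0]],[0.3,[0,0,0],[0,0,0]],[0.2,[0,0,0],[0,0,0]],[0.15,[0,0,0],[0,0,0]],[0.1,[0,0,0],[0,0,0]],[0.05,[0,0,0],[0,0,0]],[0,[0,0,0],[0,0,0]],[0,[0,0,0],[0,0,0]],[0,[0,0,0],[0,0,0]]]' 90
```

```text
t: 11.4
tcp_pos: [0.5016, 0.0216, 0.122]
tcp_rot: [2.071, -2.362, 0.0]
wrist_force: [0.7, 0.6, 0.2]
gripper_width: 0.6
grip_force: 0.0
t: 12.3
tcp_pos: [0.5025, 0.0218, 0.1232]
tcp_rot: [-2.07, 2.36, -0.002]
wrist_force: [5.1, -0.3, 3.4]
gripper_width: 0.073
grip_force: 88.0
```

The bail is gripped. Lifting gently.

```bash
python3 -m inch '[[0,[0,0,-0.2],[0,0,0]],[0,[0,0,-0.5],[0,0,0]],[0,[0,0,-1],[0,0,0]],[0,[0,0,-2],[0,0,0]],[0,[0,0,-3],[0,0,0]],[0,[0,0,-4],[0,0,0]],[0,[0,0,-5],[0,0,0]],[0,[0,0,-5],[0,0,0]],[0,[0,0,-5],[0,0,0]]]'; python3 - <<'E'
from fit import *
a=r.read_camera("top");b=r.read_camera("scene");cv2.imwrite("pics/lift.png",b[:,:,::-1]);cv2.imwrite("pics/liftt.png",a[:,:,::-1])
p,Rr=tcp();yaw=-.137
# white caps + orange caps in scene vs predicted from gripper
H=cv2.cvtColor(b,cv2.COLOR_RGB2HSV)
for nm,lo,hi in(("or",(5,170,150),(15,255,255)),("wh",(0,0,190),(180,50,255))):
    m=cv2.inRange(H,lo,hi);m[:,:280]=0;m[:,385:]=0;m[:200]=0;m[310:]=0
    n,l,st,ct=cv2.connectedComponentsWithStats(m);print(nm,[(s[4],c.round(1).tolist()) for s,c in zip(st[1:],ct[1:]) if s[4]>10])
base=[p[0],p[1],yaw];dz=p[2]-.1225
for q in((-.065,.013,.073),(-.065,-.013,.073),(.065,.013,.073),(.065,-.013,.073),(0,.065,.13),(0,-.065,.13)):
    print(q,proj("scene",planar(base,np.array(q)+[0,-.026,dz])).round(1))
print(r.sense()["q"].round(2),r.sense()["ft_torque"])
E
```

```text
t: 13.2
tcp_pos: [0.5016, 0.0218, 0.1724]
tcp_rot: [-2.071, 2.362, 0.0]
wrist_force: [1.3, -0.2, -6.0]
gripper_width: 0.072
grip_force: 87.8
or [(np.int32(24), [349.6, 240.7]), (np.int32(31), [355.8, 245.2])]
wh [(np.int32(18), [346.9, 244.2]), (np.int32(15), [357.5, 249.8]), (np.int32(26), [306.1, 263.2]), (np.int32(31), [313.4, 268.8])]
(-0.065, 0.013, 0.073) [[355.8 246.7]]
(-0.065, -0.013, 0.073) [[348.3 241.8]]
(0.065, 0.013, 0.073) [[313.  269.6]]
(0.065, -0.013, 0.073) [[305.7 264.1]]
(0, 0.065, 0.13) [[350.7 248.1]]
(0, -0.065, 0.13) [[312.7 222.8]]
[ 0.45 -0.22 -0.3  -0.   -1.49 -0.58] [ 0.13662032 -0.030798    0.01814089]
```

The carrier lifted level, with all four caps at their predicted pixels to about 1.5 px. Raise it, then go to a standoff 120 mm in front of the hook.

```bash
python3 -m inch '[[0,[0,0,-1],[0,0,0]],[0,[0,0,-2.5],[0,0,0]],[0,[0,0,-4.5],[0,0,0]],[0,[0,0,-6.5],[0,0,0]],[0,[0,0,-7.5],[0,0,0]],[0,[0,0,-7.8],[0,0,0]],[0,[0,0,-7.8],[0,0,0]]]'; python3 - <<'E'
from fit import *
S=[.5363,-.3308,.130]
for x in(-.12,0):
  p=planar(S,np.array([x,.026,.2505]));print(p,go(p,S[2]+np.pi))
print(r.sense()["q"].round(2))
E
```

```text
t: 14.0
tcp_pos: [0.5017, 0.0218, 0.2504]
tcp_rot: [-2.071, 2.362, 0.0]
wrist_force: [-0.1, -0.1, -4.7]
gripper_width: 0.07
grip_force: 87.9
[np.float64(0.4139420850461134), np.float64(-0.3205754878777789), np.float64(0.2505)] (array([ 3.509e+01,  4.220e+00, -2.000e-02]), array([-0.   ,  0.   , -0.261]))
[np.float64(0.5329295122918879), np.float64(-0.3050193907634155), np.float64(0.2505)] (array([ 3.199e+01, -7.370e+00, -2.000e-02]), array([-0.   ,  0.   , -0.261]))
[ 0.45 -0.22 -0.16 -0.   -1.64 -0.58]
```

```bash
python3 -m inch '[[0,[1,0.8,0],[0,0,0]],[0,[3,2,0],[0,0,-0.03]],[0,[6,3,0],[0,0,-0.06]],[0,[9.5,4,0],[0,0,-0.1]],[0,[13,4.2,0],[0,0,-0.14]],[0,[17,4.2,0],[0,0,-0.18]],[0,[21,4.2,0],[0,0,-0.22]],[0,[25,4.2,0],[0,0,-0.261]],[0,[28.5,4.2,0],[0,0,-0.261]],[0,[31,4.2,0],[0,0,-0.261]]]' && python3 -m inch '[[0,[1.5,0,0],[0,0,0]],[0,[3,0,0],[0,0,0]],[0,[3.8,0,0],[0,0,0]],[0,[4.1,0,0],[0,0,0]],[0,[4.1,0,0],[0,0,0]],[0,[4.1,0,0],[0,0,0]]]'; python3 - <<'E'
from fit import *
S=[.5363,-.3308,.130]
for x in(-.12,0):
  p=planar(S,np.array([x,.026,.2505]));print(go(p,S[2]+np.pi))
print(r.sense()["q"].round(2))
a=r.read_camera("top");b=r.read_camera("scene")
cv2.imwrite("pics/pre.png",np.hstack([tile(0,a,390,170,150,150,400,400),tile(0,b,160,130,150,150,400,400)]))
E
```

```text
t: 15.0
tcp_pos: [0.4178, -0.2823, 0.2492]
tcp_rot: [2.358, -2.073, -0.003]
wrist_force: [-0.4, 0.9, -5.6]
gripper_width: 0.07
grip_force: 88.0
t: 15.6
tcp_pos: [0.4249, -0.3203, 0.2504]
tcp_rot: [-2.362, 2.071, 0.0]
wrist_force: [-0.6, 0.5, -4.6]
gripper_width: 0.074
grip_force: 88.0
(array([-0.12,  1.09, -0.01]), array([-0.   ,  0.   ,  0.001]))
(array([-1.100e-01, -1.091e+01, -1.000e-02]), array([-0.   ,  0.   ,  0.001]))
[-0.27 -0.14 -0.09 -0.   -1.63  0.4 ]
```

At standoff. I'm advancing over the hook slowly and watching the force.

```bash
python3 -m inch '[[0,[-0.1,-1,0],[0,0,0]],[0,[-0.1,-2.5,0],[0,0,0]],[0,[-0.1,-4,0],[0,0,0]],[0,[-0.1,-5.5,0],[0,0,0]],[0,[-0.1,-6.5,0],[0,0,0]],[0,[-0.1,-7,0],[0,0,0]],[0,[-0.1,-7,0],[0,0,0]]]'; python3 - <<'E'
from fit import *
a=r.read_camera("top");b=r.read_camera("scene")
cv2.imwrite("pics/pre2.png",np.hstack([tile(0,a,410,170,110,165,400,600),tile(0,b,180,130,80,120,400,600)]))
E
```

```text
t: 16.4
tcp_pos: [0.4948, -0.3105, 0.2498]
tcp_rot: [2.361, -2.071, -0.001]
wrist_force: [-0.5, -0.2, -5.2]
gripper_width: 0.067
grip_force: 88.0
```

View pics/pre2.png

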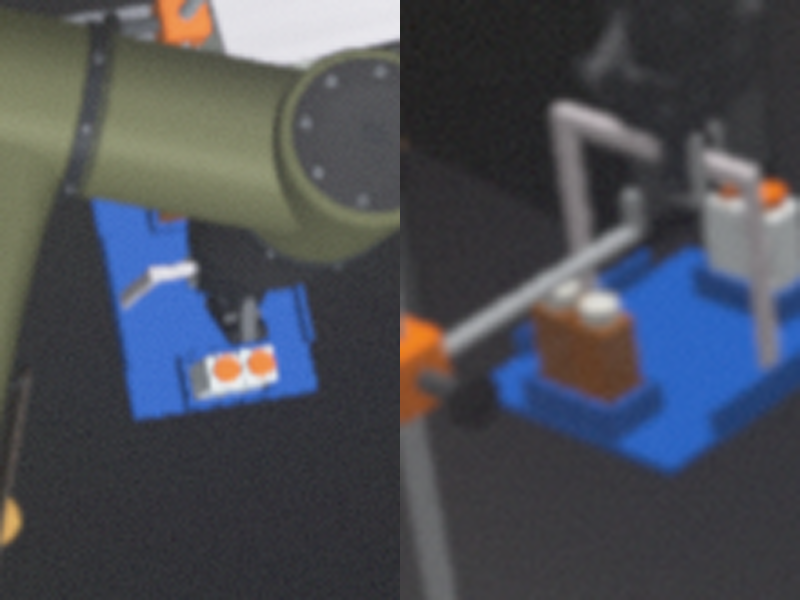

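The last picture shows the upturned hook tip at about (226,169) in the scene, beneath the bail bar, whose ends are at (211,151) and (252,163). The amber caps are clear below the hook bar. Checking centring numerically.

```bash
python3 - <<'E'
from fit import *
p,_=tcp();S=[.5363,-.3308,.130];dz=p[2]-.1232
base=planar([p[0],p[1],S[2]],np.array([0,-.026,0]))[:2]+[S[2]]
print(base)
for n,q,o in(("scene",(0,-.065,.13),(210.6,151)),("scene",(0,.065,.13),(251.6,163)),("scene",(.065,.013,.073),(219.8,191.2)),("top",(-.065,.013,.073),(410+228*.275,170+369*.275)),("top",(-.065,-.013,.073),(410+261*.275,170+361*.275)),("scene",(.085,.068,0),(180+672*.2-80,130+472*.2))):
    print(n,q,proj(n,planar(base,np.array(q)+[0,0,dz])).round(1),np.round(o,1))
for q,o in(((-.022,0,.2372),(226.4,169)),):print(proj("scene",planar(S,np.array(q))).round(1),o)
print(go(planar(S,np.array([.004,.026,.2505])),S[2]+np.pi))
E
```

```text
[np.float64(0.4973520822169956), np.float64(-0.33662654619261867), 0.13]
scene (0, -0.065, 0.13) [[210.9 151.6]] [210.6 151. ]
scene (0, 0.065, 0.13) [[250.3 165.2]] [251.6 163. ]
scene (0.065, 0.013, 0.073) [[218.8 190.9]] [219.8 191.2]
top (-0.065, 0.013, 0.073) [[472.3 270.7]] [472.7 271.5]
top (-0.065, -0.013, 0.073) [[482.4 269.1]] [481.8 269.3]
scene (0.085, 0.068, 0) [[233.3 226.4]] [234.4 224.4]
[[226.5 168.3]] (226.4, 169)
(array([-0.07, -4.34, -0.02]), array([ 0., -0., -0.]))
```

```bash
python3 -m inch '[[0,[0,-1,0],[0,0,0]],[0,[0,-2,0],[0,0,0]],[0,[-0.1,-3,0],[0,0,0]],[0,[-0.1,-4,0],[0,0,0]],[0,[-0.1,-4.3,0],[0,0,0]],[0,[-0.1,-4.3,0],[0,0,0]],[0,[-0.1,-4.3,0],[0,0,0]]]' && python3 -m inch '[[0,[0,0,0.3],[0,0,0]],[0,[0,0,0.6],[0,0,0]],[0,[0,0,0.9],[0,0,0]],[0,[0,0,1.2],[0,0,0]],[0,[0,0,1.5],[0,0,0]],[0,[0,0,1.7],[0,0,0]],[0,[0,0,1.9],[0,0,0]],[0,[0,0,2],[0,0,0]],[0,[0,0,2],[0,0,0]]]'; python3 -c "
from fit import *
S=[.5363,-.3308,.130];print(go(planar(S,np.array([.004,.026,.2229])),S[2]+np.pi),r.sense()['ft_torque'])"
```

```text
t: 17.2
tcp_pos: [0.5366, -0.3042, 0.2503]
tcp_rot: [2.361, -2.072, -0.0]
wrist_force: [-0.2, 0.3, -5.6]
gripper_width: 0.069
grip_force: 88.0
t: 18.1
tcp_pos: [0.5366, -0.3042, 0.2302]
tcp_rot: [2.361, -2.072, -0.0]
wrist_force: [-0.1, -0.1, -5.1]
gripper_width: 0.077
grip_force: 88.0
(array([ 0.03, -0.03,  0.73]), array([0., 0., 0.])) [ 0.11962634  0.05560709 -0.07250607]
```

```bash
python3 -m inch '[[0,[0,0,0.1],[0,0,0]],[0,[0,0,0.2],[0,0,0]],[0,[0,0,0.3],[0,0,0]],[0,[0,0,0.3],[0,0,0]]]'; python3 -m inch '[[0,[0,0,0.1],[0,0,0]],[0,[0,0,0.2],[0,0,0]],[0,[0,0,0.2],[0,0,0]]]';
```

```text
t: 18.5
tcp_pos: [0.5366, -0.3041, 0.2271]
tcp_rot: [2.361, -2.072, -0.0]
wrist_force: [-0.2, -0.7, -4.8]
gripper_width: 0.074
grip_force: 88.0
t: 18.8
tcp_pos: [0.5366, -0.3042, 0.2251]
tcp_rot: [2.361, -2.072, -0.0]
wrist_force: [-0.1, 0.3, -4.4]
gripper_width: 0.07
grip_force: 88.0
```

```bash
python3 -m inch '[[0,[0,0,0.1],[0,0,0]],[0,[0,0,0.1],[0,0,0]]]'; python3 -c "
from station import r;print(r.sense()['ft_torque'])"
```

```text
t: 19.0
tcp_pos: [0.5366, -0.3042, 0.2242]
tcp_rot: [2.361, -2.072, -0.0]
wrist_force: [0.1, -0.9, -6.2]
gripper_width: 0.066
grip_force: 88.0
[0.13249637 0.01340662 0.01396587]
```

```bash
python3 -m inch '[[0,[0,0,0.1],[0,0,0]],[0,[0,0,0.1],[0,0,0]]]'; python3 -m inch '[[0,[0,0,0.1],[0,0,0]],[0,[0,0,0.1],[0,0,0]]]';python3 -c "
from station import r;print(r.sense()['ft_torque'])"
```

```text
t: 19.2
tcp_pos: [0.5366, -0.3042, 0.2231]
tcp_rot: [2.361, -2.072, -0.0]
wrist_force: [0.4, -1.1, -6.2]
gripper_width: 0.067
grip_force: 88.0
t: 19.4
tcp_pos: [0.5366, -0.3042, 0.2221]
tcp_rot: [2.361, -2.072, -0.0]
wrist_force: [0.3, 0.4, -5.5]
gripper_width: 0.076
grip_force: 88.0
[ 0.11203825 -0.01813644  0.04039065]
```

```bash
python3 -m inch '[[0,[0,0,0.1],[0,0,0]],[0,[0,0,0.1],[0,0,0]]]'; python3 -m inch '[[0,[0,0,0.1],[0,0,0]],[0,[0,0,0.1],[0,0,0]]]';python3 -c "
from station import r;print(r.sense()['ft_torque'])"
```

```text
t: 19.6
tcp_pos: [0.5366, -0.3043, 0.2214]
tcp_rot: [2.361, -2.072, 0.001]
wrist_force: [0.0, 0.7, -4.6]
gripper_width: 0.075
grip_force: 88.1
t: 19.8
tcp_pos: [0.5367, -0.3043, 0.2211]
tcp_rot: [-2.361, 2.072, -0.002]
wrist_force: [-1.0, 1.9, -1.5]
gripper_width: 0.074
grip_force: 88.5
[0.42914773 0.28286438 0.00461906]
```

Contact, with the hook now taking most of the weight. A touch more, then release.

```bash
python3 -m inch '[[0,[0,0,0.05],[0,0,0]],[0,[0,0,0.05],[0,0,0]]]'
```

```text
t: 20.0
tcp_pos: [0.5367, -0.3043, 0.2209]
tcp_rot: [-2.361, 2.072, -0.002]
wrist_force: [-1.5, 2.5, 2.0]
gripper_width: 0.067
grip_force: 88.9
```

```bash
python3 -m inch '[[0,[0,0,-0.02],[0,0,0]],[0,[0,0,-0.02],[0,0,0]],[0,[0,0,-0.02],[0,0,0]]]' 20; python3 -m inch '[[0.12,[0,0,0],[0,0,0]],[0.15,[0,0,0],[0,0,0]],[0.2,[0,0,0],[0,0,0]],[0.3,[0,0,0],[0,0,0]],[0.4,[0,0,0],[0,0,0]],[0.4,[0,0,0],[0,0,0]],[0.4,[0,0,0],[0,0,0]]]'; python3 - <<'E'
from fit import *
p,_=tcp();S=[.5363,-.3308,.130]
b=r.read_camera("scene");a=r.read_camera("top");cv2.imwrite("pics/h1.png",b[:,:,::-1])
base=planar([p[0],p[1],S[2]],np.array([0,-.026,0]))[:2]+[S[2]]
def caps(im,box):
    H=cv2.cvtColor(im,cv2.COLOR_RGB2HSV);o=[]
    for lo,hi in(((5,150,130),(16,255,255)),((0,0,170),(180,60,255))):
        m=cv2.inRange(H,lo,hi);k=np.zeros_like(m);k[box[1]:box[3],box[0]:box[2]]=1
        n,l,st,ct=cv2.connectedComponentsWithStats(m*k);o.append([(int(s[4]),c.round(1).tolist()) for s,c in zip(st[1:],ct[1:]) if s[4]>8])
    return o
print(caps(b,(190,140,270,230)));print(caps(a,(420,190,510,290)))
for x in(-.065,.065):
  for y in(.013,-.013):
    P=planar(base,np.array([x,y,.0725+p[2]-.1232]));print(x,y,proj("scene",P).round(1),proj("top",P).round(1))
E
```

```text
t: 20.3
tcp_pos: [0.5368, -0.3043, 0.2208]
tcp_rot: [-2.361, 2.072, -0.002]
wrist_force: [-1.9, 3.0, 3.8]
gripper_width: 0.074
grip_force: 89.2
t: 21.0
tcp_pos: [0.5366, -0.3042, 0.22]
tcp_rot: [2.361, -2.072, 0.0]
wrist_force: [-1.0, -0.5, 0.4]
gripper_width: 0.401
grip_force: 0.0
[[(21, [244.2, 184.5])], [(30, [233.3, 180.1]), (17, [245.6, 188.7]), (21, [201.4, 204.4]), (33, [208.4, 208.0])]]
[[(18, [475.6, 254.8]), (18, [466.3, 256.4])], [(54, [449.9, 230.9]), (122, [468.9, 258.6])]]
-0.065 0.013 [[243.5 186.7]] [[466.  255.9]]
-0.065 -0.013 [[235.8 183.8]] [[475.8 254.3]]
0.065 0.013 [[208.4 209.6]] [[456.2 207.5]]
0.065 -0.013 [[200.7 206.4]] [[465.9 206.1]]
```

Released: caps match a level hang to within 1–2 px. Retreating straight up, then letting it settle.

```bash
python3 -m inch '[[0.5,[0,0,-0.5],[0,0,0]],[0.5,[0,0,-1.5],[0,0,0]],[0.5,[0,0,-3],[0,0,0]],[0.5,[0,0,-5],[0,0,0]],[0.5,[0,0,-8],[0,0,0]],[0.5,[0,0,-11],[0,0,0]],[0.5,[0,0,-13],[0,0,0]],[0.5,[0,0,-13],[0,0,0]]]'; cat > chk.py <<'E'
from fit import *
b=r.read_camera("scene");a=r.read_camera("top");cv2.imwrite("pics/h2.png",b[:,:,::-1])
def caps(im,box):
    H=cv2.cvtColor(im,cv2.COLOR_RGB2HSV);o=[]
    for lo,hi in(((5,150,130),(16,255,255)),((0,0,170),(180,60,255))):
        m=cv2.inRange(H,lo,hi);k=np.zeros_like(m);k[box[1]:box[3],box[0]:box[2]]=1
        n,l,st,ct=cv2.connectedComponentsWithStats(m*k);o.append([(int(s[4]),c.round(1).tolist()) for s,c in zip(st[1:],ct[1:]) if s[4]>8])
    return o
print(caps(b,(190,140,270,230)),caps(a,(420,190,510,290)))
E
python3 chk.py; python3 -m inch '[[0.5,[0,0,0],[0,0,0]],[0.5,[0,0,0],[0,0,0]],[0.5,[0,0,0],[0,0,0]],[0.5,[0,0,0],[0,0,0]],[0.5,[0,0,0],[0,0,0]]]'; python3 chk.py;  python3 -m inch '[[0.5,[0,0,0],[0,0,0]],[0.5,[0,0,0],[0,0,0]],[0.5,[0,0,0],[0,0,0]],[0.5,[0,0,0],[0,0,0]],[0.5,[0,0,0],[0,0,0]],[0.5,[0,0,0],[0,0,0]],[0.5,[0,0,0],[0,0,0]],[0.5,[0,0,0],[0,0,0]],[0.5,[0,0,0],[0,0,0]],[0.5,[0,0,0],[0,0,0]]]';python3 chk.py
```

```text
t: 21.9
tcp_pos: [0.5369, -0.3049, 0.3557]
tcp_rot: [-2.359, 2.072, -0.012]
wrist_force: [0.4, -0.5, -0.0]
gripper_width: 0.5
grip_force: 0.0
[[(20, [244.2, 184.4])], [(78, [221.4, 175.5]), (15, [245.7, 188.6]), (21, [201.4, 204.4]), (34, [208.5, 208.0])]] [[(18, [475.5, 255.0]), (17, [466.6, 256.5])], [(15, [464.3, 200.5]), (50, [455.4, 208.0]), (137, [459.0, 226.9]), (18, [493.0, 223.7]), (126, [468.7, 258.5])]]
t: 22.5
tcp_pos: [0.5366, -0.3042, 0.3499]
tcp_rot: [2.361, -2.072, -0.0]
wrist_force: [-0.0, -0.4, -0.2]
gripper_width: 0.5
grip_force: 0.0
[[(21, [244.2, 184.5])], [(79, [222.0, 175.8]), (11, [205.5, 187.9]), (18, [245.7, 188.7]), (21, [201.4, 204.4]), (32, [208.3, 208.1])]] [[(18, [475.6, 254.8]), (19, [466.4, 256.5])], [(15, [464.2, 200.2]), (51, [455.4, 208.0]), (131, [459.2, 227.0]), (19, [492.7, 223.7]), (123, [468.9, 258.6])]]
t: 23.6
tcp_pos: [0.5366, -0.3042, 0.35]
tcp_rot: [2.361, -2.072, 0.0]
wrist_force: [0.3, -0.0, -0.9]
gripper_width: 0.501
grip_force: 0.0
[[(21, [244.2, 184.5])], [(77, [222.1, 175.8]), (15, [204.4, 188.7]), (10, [233.9, 186.2]), (17, [245.6, 188.9]), (21, [201.4, 204.4]), (33, [208.4, 208.0])]] [[(18, [475.6, 254.8]), (18, [466.3, 256.4])], [(15, [464.2, 200.2]), (51, [455.7, 208.1]), (133, [459.1, 227.0]), (19, [492.7, 223.7]), (122, [468.7, 258.6])]]
```

Everything is at rest (no pixel drift). One numeric check of the level using the base corners.

```bash
python3 - <<'E'
from fit import *
res=[]
for n in("scene","top"):
    im=r.read_camera(n);H=cv2.cvtColor(im,cv2.COLOR_RGB2HSV)
    m=cv2.inRange(H,(102,110,40),(122,255,255));k=np.zeros_like(m)
    x0,y0,x1,y1=(170,150,290,270) if n=="scene" else (415,180,515,300);k[y0:y1,x0:x1]=1
    _,l,st,_=cv2.connectedComponentsWithStats(m*k);i=1+np.argmax(st[1:,4]);q=np.argwhere(l==i)[:,::-1].astype(np.float32)
    hull=cv2.convexHull(q)[:,0];print(n,st[i]);res.append((n,hull,l==i))
R0=[.5401,-.3298,.10,.130,0,0]
def pts(v):
    P=np.array([[sx*.085,sy*.068,z] for sx in(1,-1) for sy in(1,-1) for z in(0,.006)])
    return R.from_euler("zyx",[v[3],v[4],v[5]]).apply(P-[0,0,.12])+np.array([v[0],v[1],v[2]+.12])
dirs=np.c_[np.cos(np.arange(0,2*np.pi,.15)),np.sin(np.arange(0,2*np.pi,.15))]
def f(v):
    o=[]
    for n,h,_ in res:
        u=dirs@proj(n,pts(v)).T
        D=dirs if n=="scene" else dirs[(dirs[:,1]>-.3)]
        o.append((u.max(1)-(dirs@h.T).max(1))[(dirs[:,1]>-.3)])
    return np.concatenate(o)
s=least_squares(f,R0,loss="soft_l1");print(s.x.round(4),np.abs(f(s.x)).mean(),np.degrees(s.x[3:]).round(2))
E
```

```text
scene [ 186  194   81   49 1722]
top [ 430  207   63   65 2000]
[ 0.5415 -0.3266  0.1084  0.127   0.0378 -0.0084] 0.7292198057955467 [ 7.28  2.16 -0.48]
```

```bash
python3 -c "
from station import r;print(r.close_job())"
```

```text
the job is handed in; nothing more can be done
None
```

The job is handed in: the pair sits fully home in the empty slot, and the loaded carrier hangs on the hook at rest with the arm clear; the camera fit put it within about 2° of level, at 23.6 s of the allowed 72 s.

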